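Mesh a gear on a splined gearbox shaft and hold it home

TASK

On the small gearbox, turn the quarter-turn handle all the way to its open stop so that the dust cover swings clear of the splined shaft. Then take the toothed gear, set it hub up over the shaft, turn it until the splines mesh and slide it fully home, pushing the sprung washer under it down to its stop. Finish while still gripping the gear and pressing it home (the clip is fitted next, and the spring lifts the gear if you let go).

Things in the scene. Friction and masses are not known exactly. Their poses are not given: they have to be found in the camera images.
- gearbox: low grey gearbox, fixed to the bench, 88 x 150 mm, top face 40 mm above the bench. Origin: centre of its underside on the bench; x and y along its short and long sides. An upright splined steel shaft stands on the top face at (0, -40) mm in this frame; the pivot post of the dust cover stands at (0, +40) mm.
- shaft_top (a point): centre of the top of the upright splined shaft, 90 mm above the bench, axes parallel to the gearbox. The shaft does not turn. Its top 12 mm is a smooth 19 mm pilot nose, tapered over the last 4 mm; from 78 mm above the bench down it has six straight splines 4 mm wide, 27 mm over the tips, one pointing along +x of this frame, the others every 60 degrees.
- dust_cover (a joint): quarter-turn handle and dust cover, one dark bar on the pivot post. 0 rad = closed stop: a 48 mm disc, 96 to 101 mm above the bench, is over the shaft; the handle points to the gearbox's +y. Grows counter-clockwise seen from above to 1.571 = open stop: disc at +x of the pivot, handle pointing to the gearbox's -x. Stays where left; about 1.5 N at the knob turns it.
- cover_knob (a point): bottom centre of the upright black knob at the end of the handle, on top of the bar, 101 mm above the bench, 50 mm from the pivot axis. The knob is round, 16 mm in diameter and 40 mm tall, so it can turn between the fingers.
- cover_pivot (a point): point on the pivot axis of the handle and dust cover, 101 mm above the bench (there is a 24 mm hub up to 4 mm above it).
- gear: plain steel gear lying on the bench, hub up, 0.2 kg: toothed flange 68 mm wide, 14 mm tall, with a 37 mm hub above it, 45 mm tall in all. Origin: centre of its underside, z up. The hub has two flats facing the gear's +y and -y, 38 mm apart, 24 mm wide, 15 to 45 mm above the underside: grip here. (A smooth steel sleeve without teeth, 52 mm wide, 32 mm tall, is not wanted.)
- thrust_washer (a joint): flat steel ring of 50 mm diameter round the foot of the shaft on a spring. 0 = up, its top 52 mm above the bench; grows as it is pushed down to its stop at 0.006 m (top at 46 mm: the gear is then home). It needs 5 N to start moving and 10 N at the stop, more than the gear's weight.
- gear_bore (a point): centre of the gear's bore at the top of the hub, 45 mm above its underside, axes as the gear's. The 30 mm bore goes right through and has six inward teeth 4.5 mm wide, 22 mm between facing tips, at 30, 90, 150 ... degrees from x: it meshes when the gear's x is at any multiple of 60 degrees to the shaft's x, with about 7 degrees of play either way.

How it is judged:
By the outcome, as a careful person would: the job done as asked, in the order asked, and still so for the second after the job is handed in, while the arm keeps its last pose, push and grip.
It also fails if it takes over 58 s, if anything falls off the work surface, if the arm or the gripper's body presses on something with over 40 N, if the wrist force passes 120 N, or if a joint passes its speed limit or range.

ROBOT

A 7-joint arm with a two-finger parallel gripper is mounted at the origin on a cart in front of the work surface, level with it; the furniture and walls round the work are solid. World frame = base frame: x ahead of the robot, y to its left, z up, the work surface at z = 0. Lengths are in m, angles in rad, forces in N, time in s.
With the tool pointing down it reaches from about 0.4 to 0.9 m from the base axis. Payload 5.5 kg.
Tool frame: the origin (TCP) lies midway between the tips of the shut fingers; the grasp point (between the pads) lies 19 mm behind it (manip.grip_depth is the distance from the TCP to the grasp point, in m); z points along the fingers, y is the line along which they close (so a half turn about z gives the same grasp; the last joint's range is limited). The gripper opens to 92 mm and grips with 3 to 60 N. Pads are 19 mm wide; open, the fingers measure 130 mm over their backs; the gripper's body (75 mm by 190 mm) begins 47 mm behind the grasp point.
Start: joints at [-0.863, 0.501, -0.427, 1.55, 0.221, 1.138, -0.21], TCP at [0.28, 0.587, 0.227] pointing down, gripper open.
Joint ranges: [-2.88, 2.88], [-0.31, 2.03], [-1.54, 1.56], [0.2, 2.42], [-1.41, 4.55], [0.19, 2.02], [-2.57, 2.57]. Speed limits (rad/s): [2.57, 2.57, 3.14, 3.14, 3.14, 3.14, 3.14].

INTERFACE

Orientations are given as a unit quaternion [x, y, z, w].
In Python, from bench import manip, effector, viewer gives the robot as it stands. Calls block until the motion is done:
- manip.move_pose(position, orientation): joint-space move of the TCP to a pose.
- manip.servo_line(position, ori=None, vel=0.15): straight line of the TCP; ori=None keeps the orientation; vel is the mean speed in m/s.
- manip.movej(angles): joint-space move.
- effector.open_jaws() and effector.close(f_grip=None): open the fingers fully, or close them until they stop; f_grip is the grip in N (None keeps the last).
- manip.sleep(seconds).
- manip.solve_ik(position, orientation): joint angles nearest the present ones, or None.
- viewer.get_image(name): name is "scene" or "top" or "wrist"; returns the picture (420x560x3 uint8, red, green, blue); there is no depth.
- viewer.get_calibration(name): a dict with "vfov" (degrees; the focal length in pixels is half the picture's height over the tangent of half this angle, whatever the lens; pixels are square), "cx", "cy" (the principal point, pixels), "eye" and "attitude" of the camera in the world. Camera axes: x right, y down, z forward; pixel columns grow to the right and rows downward; lengths in m; the calibration is good to about 2 mm. A picture is of the moment at which its call begins: read the wrist's pose just before it. get_calibration takes no time and is no camera call; for the wrist camera it gives the pose at the moment of the call.
A pose or a line that the arm cannot do raises manip.PlanningError and nothing moves.
- manip.hand_in(): hands the job in; it is judged then, once.
Readings, each from a call of its own:
- manip.current_clock(): time.
- manip.current_q(): joint angles.
- manip.current_joint_velocities(): joint speeds.
- manip.current_tau(): joint torques, N m.
- manip.current_tool_pos(): TCP position.
- manip.current_tcp_rot(): TCP orientation.
- manip.current_force(): force on the tool from outside, world axes, zero at the start.
- manip.current_wrist_torque(): the same for the moment, N m.
- manip.current_finger_gap(): finger opening in m.
- manip.current_gripper_force(): force on a finger pad.
Only numpy, scipy, OpenCV 4.12 (cv2) and the standard library are available. Lean on these libraries where they do the work, as an engineer would, in place of code of your own. Each camera call takes 0.05 s, during which the arm holds its last target. There are 200 camera calls.

## Working session

There is one attempt and no reset: what is moved stays moved. The work goes in short steps, each a Python script; the robot and the scene stay as the last script left them, time stands still between calls to the robot, and variables do not carry over. Pictures are saved under pics/ and viewed, at most 10 in all, crops included, and the job is handed in when it is done.

```bash
mkdir -p pics; ls; python3 - <<'E'
from bench import manip, effector, viewer
import cv2, numpy as np
for n in ["scene","top","wrist"]:
    c=viewer.get_calibration(n); print(n,c)
    im=viewer.get_image(n); cv2.imwrite(f"pics/{n}0.png",im[:,:,::-1])
print(manip.current_clock(), manip.current_tcp_rot(), manip.grip_depth)
E
```

```text
pics
scene {'vfov': 48.30185422483629, 'cx': 282.5485625237626, 'cy': 210.90433176510479, 'eye': array([-0.16526692,  0.50906203,  0.665656  ]), 'attitude': array([-0.47305637,  0.76827147, -0.3629679 ,  0.23287534])}
top {'vfov': 45.97659541770396, 'cx': 283.6460620049504, 'cy': 210.43570353264755, 'eye': array([0.34852887, 0.20426608, 0.97031624]), 'attitude': array([ 0.71507816, -0.6981945 ,  0.02419683, -0.02453945])}
wrist {'vfov': 71.85655151126915, 'cx': 277.15944288192605, 'cy': 210.03009171920422, 'eye': array([0.2064769 , 0.62093448, 0.38395424]), 'attitude': array([0.83576722, 0.52739811, 0.08111047, 0.12948159])}
0.15 [ 2.20560880e-01  9.75372938e-01 -7.06500352e-04 -1.74387683e-04] 0.0188
```

View pics/top0.png

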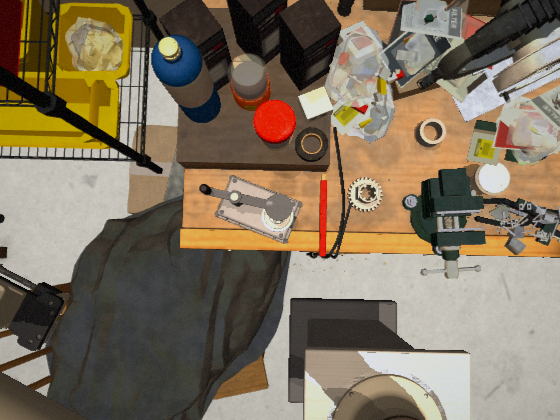

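View pics/scene0.png

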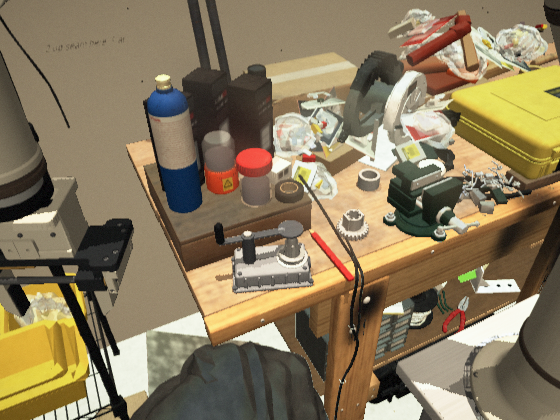

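Top view: gearbox near (258,208), with the knob at its left end (204,189) and the disc at (278,217). The gear is at (365,195) and the unwanted sleeve at (431,131). A raised shelf stands behind the gearbox. I'll zoom in.

```bash
cat > h.py <<'E'
import numpy as np, cv2
from scipy.spatial.transform import Rotation as R
from bench import manip, effector, viewer
def K(c):
    f=210/np.tan(np.radians(c["vfov"]/2)); return f
def pix2w(c,uv,z):
    uv=np.atleast_2d(uv).astype(float); f=K(c)
    d=np.c_[(uv[:,0]-c["cx"])/f,(uv[:,1]-c["cy"])/f,np.ones(len(uv))]@R.from_quat(c["attitude"]).as_matrix().T
    e=c["eye"]; return e+d*((z-e[2])/d[:,2])[:,None]
def w2pix(c,P):
    p=(np.atleast_2d(P)-c["eye"])@R.from_quat(c["attitude"]).as_matrix(); f=K(c)
    return np.c_[c["cx"]+f*p[:,0]/p[:,2],c["cy"]+f*p[:,1]/p[:,2]]
E
python3 - <<'E'
import cv2,numpy as np
im=cv2.imread("pics/top0.png"); a=cv2.resize(im[165:255,190:310],None,fx=6,fy=6,interpolation=cv2.INTER_CUBIC)
s=cv2.imread("pics/scene0.png")
cv2.imwrite("pics/c0.png",a)
from h import *
c=viewer.get_calibration("top")
for n,uv,z in [("knobtop",(204,189),.141),("hub",(236,197),.105),("disc",(278,217),.101),("gear",(365,195),.045),("shelf",(180,165),.05),("shelf2",(330,168),.05),("edge",(180,235),0),("edge2",(500,235),0)]:
    print(n,pix2w(c,uv,z).round(4))
E
```

```text
knobtop [[0.4388 0.3403 0.141 ]]
hub [[0.4299 0.2896 0.105 ]]
disc [[0.3967 0.2151 0.101 ]]
gear [[0.4451 0.0534 0.045 ]]
shelf [[0.4928 0.4018 0.05  ]]
shelf2 [[0.4939 0.1205 0.05  ]]
edge [[0.3625 0.4073 0.    ]]
edge2 [[ 0.3774 -0.2192  0.    ]]
```

View pics/c0.png

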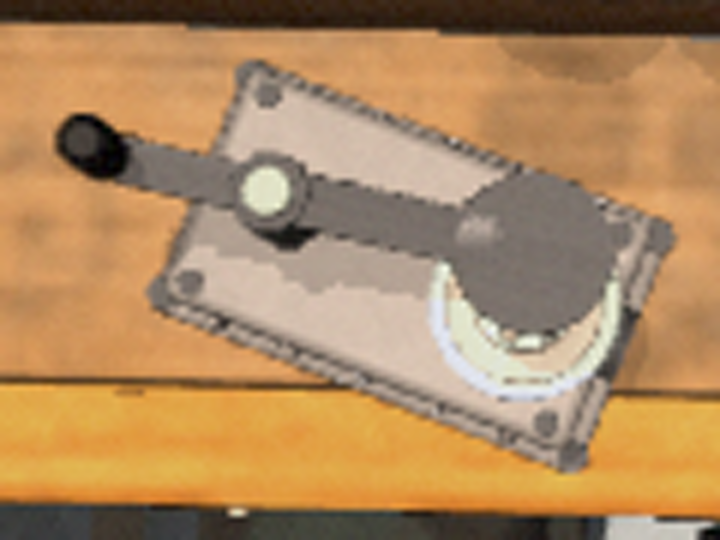

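The crop shows the gearbox corners at (250,68), (662,232), (572,460) and (158,297). The hub is at (270,190), the disc at (545,255) and the knob top at (83,142). The cover looks slightly off the long axis, partly open. I'll compute the poses.

```bash
python3 - <<'E'
from h import *
c=viewer.get_calibration("top")
f=lambda u,v:(u/6+190-.4,v/6+165-.4)
k=pix2w(c,[f(250,68),f(662,232),f(572,460),f(158,297)],.04)
print(k.round(4)); ce=k.mean(0); print("centre",ce)
l=k[1]+k[2]-k[0]-k[3]; s=k[1]+k[0]-k[2]-k[3]
print("len",np.linalg.norm(l)/2,np.linalg.norm(s)/2)
ang=np.arctan2(l[1],l[0]); print("long dir deg",np.degrees(ang),"short",np.degrees(np.arctan2(s[1],s[0])))
h=pix2w(c,f(269,190),.105);d=pix2w(c,f(543,253),.101);kn=pix2w(c,f(80,140),.141);kb=pix2w(c,f(103,158),.101)
for n,p in zip("hdkb",(h,d,kn,kb)): print(n,p.round(4))
v=(h-kn)[0];print("handle dir",np.degrees(np.arctan2(v[1],v[0])),np.hypot(*v[:2])); v=(d-h)[0];print(np.degrees(np.arctan2(v[1],v[0])),np.hypot(*v[:2]))
E
```

```text
[[0.4758 0.3062 0.04  ]
 [0.427  0.1751 0.04  ]
 [0.3549 0.2017 0.04  ]
 [0.4028 0.3328 0.04  ]]
centre [0.41512938 0.25393323 0.04      ]
len 0.13971480354064275 0.07732476518418889
long dir deg -110.2533006074765 short -20.11638197104916
h [[0.4311 0.2924 0.105 ]]
d [[0.4149 0.2118 0.101 ]]
k [[0.4405 0.3422 0.141 ]]
b [[0.4398 0.3419 0.101 ]]
handle dir -100.67241406751727 0.05069047426464663
-101.41039229566829 0.08219200775808014
```

Poses agree: hub is within 2 mm of the pivot predicted from the corners, and the arm lengths are 82 and 51 mm against 80 and 50. The cover is about 0.16 rad open and the gearbox's +y points at 69.75°. Next I'll grip the knob and swing it.

```bash
cat >> h.py <<'E'
def down(t):  # tool down, closing axis (tool y) at yaw t deg
    a=np.radians((t+90)/2); return np.array([np.cos(a),np.sin(a),0,0])
def st(m=""):
    print(m,round(manip.current_clock(),2),np.round(manip.current_tool_pos(),4),"F",np.round(manip.current_force(),1),"gap",round(manip.current_finger_gap(),4))
E
python3 - <<'E'
from h import *
q=down(68)
k=np.array([.4400,.3420]); p=np.array([.4302,.2920])
manip.move_pose([*k,.19],q); st()
manip.servo_line([*k,.112],q,.15); st()
effector.close(12); st("closed")
if manip.current_finger_gap()>.01:
    for a in list(range(89,160,10))+[162]:
        t=np.radians(a); manip.servo_line([*(p+.05*np.array([np.cos(t),np.sin(t)])),.112],q,.15); st(a)
    cv2.imwrite("pics/top1.png",viewer.get_image("top")[:,:,::-1])
im=cv2.imread("pics/top1.png"); cv2.imwrite("pics/c1.png",cv2.resize(im[150:255,180:320],None,fx=5,fy=5,interpolation=cv2.INTER_CUBIC))
E
```

```text
1.28 [0.4393 0.3439 0.1904] F [-0.6  0.5 -0.1] gap 0.0919
 1.95 [0.4399 0.3431 0.1125] F [ 0.2  0.  -0.2] gap 0.092
closed 3.12 [0.4404 0.3431 0.1121] F [ 1.5  3.7 -3.8] gap 0.0158
89 3.37 [0.4305 0.3445 0.1122] F [ 0.2  8.1 -3.4] gap 0.0156
99 3.62 [0.4212 0.3444 0.1123] F [-0.5  7.2 -4.3] gap 0.0156
109 3.87 [0.4123 0.343  0.1125] F [-2.   9.6 -3.7] gap 0.0156
119 4.12 [0.4037 0.3401 0.1126] F [-5.3 10.3 -1.6] gap 0.0154
129 4.37 [0.3959 0.3358 0.1128] F [-5.6 10.   1.1] gap 0.0156
139 4.62 [0.3896 0.3288 0.113 ] F [-7.6  8.9  5.1] gap 0.0159
149 4.87 [0.3848 0.3205 0.113 ] F [-7.   4.9  7.1] gap 0.0155
159 5.12 [0.3818 0.3122 0.113 ] F [-5.4  5.4  6.7] gap 0.0158
162 5.37 [0.3818 0.3121 0.1131] F [-3.2 10.8 -1.3] gap 0.0157
```

```bash
python3 - <<'E'
from h import *
q=down(68); p=np.array([.4302,.2920])
for a in (166,171):
    t=np.radians(a); manip.servo_line([*(p+.05*np.array([np.cos(t),np.sin(t)])),.112],q,.1); manip.sleep(.2); st(a)
effector.open_jaws(); st("open")
x=manip.current_tool_pos(); manip.servo_line([x[0],x[1],.2],q,.25)
# view pose: look from beside
manip.move_pose([.41,.24,.30],down(68)); manip.sleep(.3)
c=viewer.get_calibration("wrist"); im=viewer.get_image("wrist"); st()
import pickle; pickle.dump(c,open("w1.pkl","wb")); cv2.imwrite("pics/w1.png",im[:,:,::-1])
cv2.imwrite("pics/top1.png",viewer.get_image("top")[:,:,::-1])
print(w2pix(c,[[.4302,.292,.105],[.4013,.2164,.09],[.445,.0534,.045]]))
E
```

```text
166 5.87 [0.3819 0.3119 0.1133] F [ 0.6 18.3 -9.3] gap 0.0154
171 6.32 [0.3815 0.3104 0.1135] F [  3.1  25.7 -14.9] gap 0.0183
open 7.55 [0.3808 0.2998 0.112 ] F [-0.1 -0.3  0.2] gap 0.0918
 8.95 [0.4093 0.2403 0.299 ] F [-0.2  0.2  0.1] gap 0.0915
[[322.46894601 186.97695526]
 [258.13364385 185.44688032]
 [174.10987869 243.24727261]]
```

View pics/w1.png

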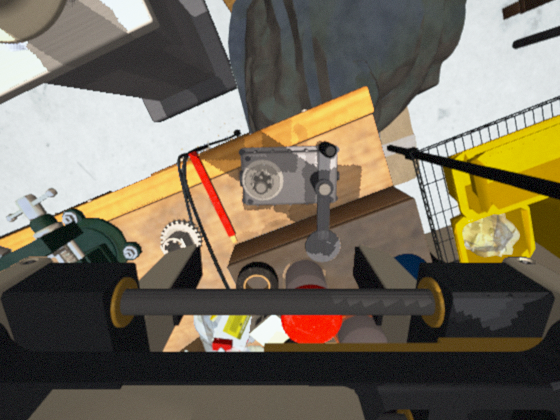

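The cover is fully open: knob (327,150), hub (324,186), disc (323,245), shaft exposed at (262,184), gear at (180,237). Now close views of the gear and the shaft.

```bash
python3 - <<'E'
from h import *
import pickle
q=down(68); D={}
off=viewer.get_calibration("wrist")["eye"]-manip.current_tool_pos(); print(off)
for n,p,z in (("s",[.4013,.2164],.15),("g",[.445,.0534],.13)):
    x=np.array(p)-off[:2]; manip.move_pose([*x,z],q); manip.sleep(.4)
    D[n]=(viewer.get_calibration("wrist"),viewer.get_image("wrist")[:,:,::-1].copy()); st()
pickle.dump(D,open("w2.pkl","wb"))
o=[]
for n,P in (("s",[.4013,.2164,.09]),("g",[.445,.0534,.045])):
    c,im=D[n]; u=w2pix(c,P)[0]; print(n,u); a,b=int(u[0])-65,int(u[1])-95; a=max(a,0);b=max(b,0)
    o.append(cv2.resize(im[b:b+190,a:a+130],None,fx=3,fy=3,interpolation=cv2.INTER_CUBIC)); print(n,a,b)
cv2.imwrite("pics/c2.png",np.hstack(o))
E
```

```text
[-0.07490423  0.02994907  0.15826441]
 10.18 [0.4764 0.1867 0.1506] F [ 0.3  0.3 -0.1] gap 0.0919
 11.34 [0.5199 0.0241 0.1301] F [ 0.2 -0.6  0.3] gap 0.0918
s [276.26979577 118.23769227]
s 211 23
g [276.15043455 118.86809955]
g 211 23
```

View pics/c2.png

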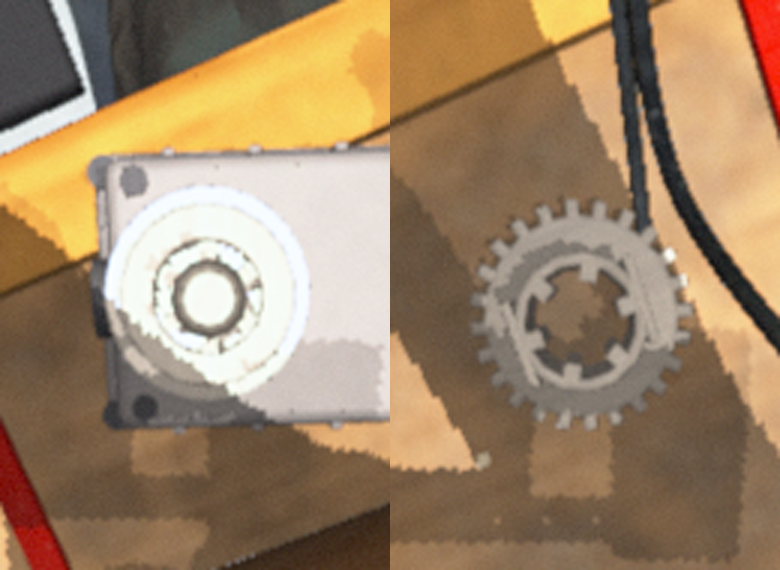

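Left crop: the shaft nose is centred at (208,294). Right crop: the gear hub is centred at about (581,320), with bore teeth at (588,268), (628,303), (618,355), (573,370), (533,341) and (543,287). The flats run (503,300)-(537,385) and (628,255)-(660,345).

```bash
python3 - <<'E'
from h import *
import pickle
D=pickle.load(open("w2.pkl","rb"))
g=lambda P,dx=0:[(211+(u-dx)/3-.33,23+v/3-.33) for u,v in P]
cs,cg=D["s"][0],D["g"][0]
print("shaft",pix2w(cs,g([(208,294)]),.09),pix2w(cs,g([(207,292)]),.052))
e=pix2w(cs,g([(107,157),(388,145),(115,429),(388,421)]),.04)
for a,b in ((0,1),(2,3)): v=e[b]-e[a]; print("y dir",np.degrees(np.arctan2(v[1],v[0])))
t=pix2w(cg,g([(588,268),(628,303),(618,355),(573,370),(533,341),(543,287)],390),.045)
m=t.mean(0); print("gear",m,"tooth r",np.linalg.norm(t-m,axis=1))
print(np.sort(np.degrees(np.arctan2(*(t-m).T[[1,0]]))%60))
fl=pix2w(cg,g([(503,300),(537,385),(628,255),(660,345)],390),.045)
for a,b in ((1,0),(3,2)): v=fl[b]-fl[a]; print("flat",np.degrees(np.arctan2(v[1],v[0])),np.linalg.norm(v))
print("flat mid",fl.mean(0), "sep",np.linalg.norm((fl[0]+fl[1]-fl[2]-fl[3])/2))
fp=pix2w(cg,g([(580,313)],390),.014); print("flange",fp)
E
```

```text
shaft [[0.40386071 0.21827108 0.09      ]] [[0.40372941 0.21847161 0.052     ]]
y dir 70.25823962645555
y dir 69.67646578002795
gear [0.45216574 0.04877694 0.045     ] tooth r [0.01373313 0.01358909 0.01355313 0.01309786 0.0139278  0.01328961]
[26.71866821 26.93092013 28.24825848 28.85099785 29.56411542 30.01256673]
flat 179.25581887914575 0.024068804895616303
flat 179.38784906826024 0.024794213980846188
flat mid [0.45251804 0.04901397 0.045     ] sep 0.03527084468908618
flange [[0.45085618 0.04884787 0.014     ]]
```

The measurements agree: the bore teeth repeat every 60° at 13.5 mm, and the flats are at about 179.3°. So the gear is at (.452,.049) with its y at 89°, and the shaft is at (.4037,.2182). I'll mesh with the closing axis at yaw 10° rather than 70°, which keeps the gripper body off the knob. Next, grasp and lift.

```bash
python3 - <<'E'
from h import *
q=down(89); g=[.4520,.0489]
manip.move_pose([*g,.10],q); manip.servo_line([*g,.018],q,.08); st("down")
effector.close(50); st("closed"); print(manip.current_gripper_force())
gp=manip.current_finger_gap()
if .034<gp<.040:
    x=manip.current_tool_pos()
    manip.servo_line([x[0],x[1],.15],q,.2); st("up")
    for t in (10,190):
        j=manip.solve_ik([.4037,.2182,.15],down(t)); print(t,None if j is None else np.round(j,2))
    x=[.4037,.2182,.15]; qq=down(10); manip.move_pose(x,qq); manip.sleep(.4); st("over")
    print(R.from_quat(manip.current_tcp_rot()).as_matrix()[:,1])
    c=viewer.get_calibration("wrist"); im=viewer.get_image("wrist")[:,:,::-1]
    s=viewer.get_image("scene")[:,:,::-1]
    import pickle; pickle.dump((c,im,s),open("w3.pkl","wb"))
    cv2.imwrite("pics/c3.png",np.hstack([cv2.resize(im[120:420,130:430],(400,400)),cv2.resize(s[170:320,180:330],(400,400),interpolation=cv2.INTER_CUBIC)]))
E
```

```text
down 12.93 [0.4525 0.049  0.0184] F [0.1 0.4 0.3] gap 0.0919
closed 13.82 [0.452  0.0489 0.018 ] F [-0.5  0.2  0.2] gap 0.0378
49.876803159713745
up 14.62 [0.4511 0.0486 0.1491] F [ 0.8  0.  -2.1] gap 0.0381
10 [-0.33  0.25 -0.26  2.09  0.09  0.82 -0.46]
190 [ 0.09  0.31 -0.74  2.08  0.28  0.85  2.5 ]
over 16.56 [0.4038 0.2181 0.1501] F [-0.8 -0.1 -1.4] gap 0.0378
[9.84852280e-01 1.73395406e-01 1.40220395e-04]
```

View pics/c3.png

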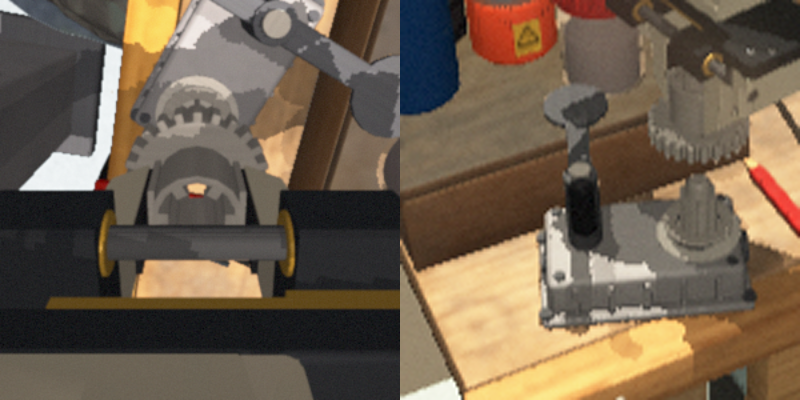

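The gear is held hub up over the bare shaft and the cover is clear. I'll lower it stepwise, watching the force.

```bash
python3 - <<'E'
from h import *
q=down(10)
manip.servo_line([.4037,.2182,.113],q,.1); manip.sleep(.2); f0=manip.current_force(); st("pre")
for z in np.arange(.110,.0885,-.002):
    manip.servo_line([.4037,.2182,z],q,.04); st(round(z,3)); print("   T",np.round(manip.current_wrist_torque(),2))
    if np.linalg.norm(manip.current_force()-f0)>12: break
E
```

```text
pre 17.38 [0.4043 0.2185 0.1137] F [ 0.4  0.8 -1.9] gap 0.0377
0.11 17.62 [0.4036 0.2181 0.11  ] F [ 0.3  0.8 -1.9] gap 0.0377
   T [-0.08  0.05  0.02]
0.108 17.88 [0.4036 0.2181 0.1079] F [ 0.1  0.6 -1.9] gap 0.0375
   T [-0.05  0.1   0.05]
0.106 18.12 [0.4036 0.2182 0.1059] F [-0.1  0.4 -1.9] gap 0.0378
   T [-0.07  0.04 -0.02]
0.104 18.38 [0.4036 0.2181 0.1039] F [ 0.1  0.6 -1.1] gap 0.0377
   T [-0.05  0.03 -0.02]
0.102 18.62 [0.4036 0.2181 0.1019] F [-0.4 -0.3 -2.2] gap 0.038
   T [-0.05  0.02 -0.02]
0.1 18.88 [0.4036 0.2181 0.0999] F [ 0.2  0.6 -1.4] gap 0.0379
   T [-0.1   0.02  0.02]
0.098 19.12 [0.4036 0.2181 0.0978] F [ 0.8  0.3 -2.1] gap 0.0378
   T [-0.03 -0.01 -0.  ]
0.096 19.38 [0.4036 0.2181 0.0958] F [-0.1  0.5 -1.5] gap 0.0376
   T [-0.1   0.05  0.04]
0.094 19.62 [0.4036 0.2182 0.0939] F [-0.  -0.  -1.8] gap 0.0376
   T [-0.05  0.03 -0.01]
0.092 19.88 [0.4036 0.2181 0.0919] F [ 1.2 -0.3 -1.4] gap 0.0379
   T [-0.03  0.06 -0.01]
0.09 20.12 [0.4036 0.2181 0.0899] F [ 0.6 -0.8 -0.8] gap 0.0378
   T [-0.07  0.01  0.03]
```

The splines meshed freely: the underside is at 72 mm with no contact. I'll continue to home.

```bash
python3 - <<'E'
from h import *
q=down(10)
z=.0899
while z>.054:
    z-=.003 if z>.073 else .0015
    manip.servo_line([.4037,.2182,z],q,.04); st(round(z,4))
    f=manip.current_force()
    if f[2]>25 or np.hypot(f[0],f[1])>15: break
manip.sleep(.5); st("hold"); 
cv2.imwrite("pics/s4.png",cv2.resize(viewer.get_image("scene")[170:320,180:330,::-1],(600,600),interpolation=cv2.INTER_CUBIC))
E
```

```text
0.0869 20.38 [0.4035 0.2181 0.0867] F [-0.4 -0.3 -1.7] gap 0.0378
0.0839 20.62 [0.4035 0.2181 0.0837] F [ 0.5 -0.3 -2.6] gap 0.0376
0.0809 20.88 [0.4035 0.2181 0.0807] F [ 0.  -0.1 -0.9] gap 0.0375
0.0779 21.12 [0.4035 0.2181 0.0777] F [ 0.8  0.1 -1.6] gap 0.0376
0.0749 21.38 [0.4035 0.2181 0.0747] F [-0.1  0.8 -1.4] gap 0.038
0.0719 21.62 [0.4035 0.2181 0.0717] F [-0.1  0.2 -2.5] gap 0.0374
0.0704 21.88 [0.4036 0.2182 0.0703] F [ 0.3  0.2 -1.8] gap 0.0378
0.0689 22.12 [0.4039 0.2183 0.0692] F [-1.  -0.5  3.4] gap 0.0377
0.0674 22.38 [0.4039 0.2183 0.0676] F [-0.8 -0.7  4.8] gap 0.038
0.0659 22.62 [0.4038 0.2182 0.0661] F [-1.4 -0.3  5.7] gap 0.038
0.0644 22.88 [0.4039 0.2183 0.0647] F [-1.8 -1.2  6.7] gap 0.0378
0.0629 23.12 [0.4039 0.2183 0.0639] F [-4.2 -2.7 15.2] gap 0.0377
0.0614 23.38 [0.4039 0.2184 0.0638] F [-8.3 -4.5 33.2] gap 0.0377
hold 23.88 [0.4039 0.2184 0.0638] F [-8.3 -4.8 33. ] gap 0.0373
```

View pics/s4.png

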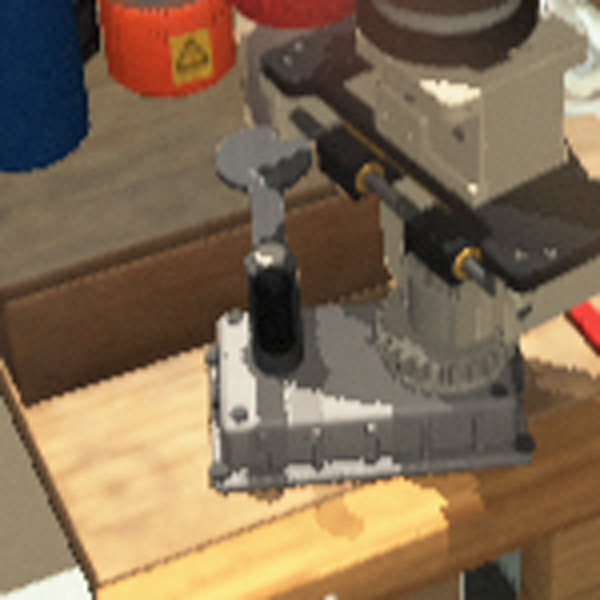

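The gear is home: the force ramped from 5 to 10 N over 6 mm, then met a hard stop at TCP 63.8 mm (64 expected). The picture shows it seated with the cover clear. I'll ease the push to about 22 N and hand in.

```bash
python3 - <<'E'
from h import *
manip.servo_line([.4037,.2182,.0622],down(10),.04); manip.sleep(.4); st("hold")
if manip.current_force()[2]>14: print(manip.hand_in())
E
```

```text
hold 24.57 [0.4039 0.2183 0.0639] F [-6.  -3.  24.3] gap 0.0378
the job is handed in; nothing more can be done
None
```

I turned the dust cover to its open stop, meshed the gear on the shaft and slid it home against the washer stop, then handed the job in at 24.6 s, still gripping the gear and pressing with about 24 N.

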